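# Nest the brass medal blank and swing the clip over it

### The arm

A 7-joint arm with a two-finger parallel gripper is mounted at the origin on a cart in front of the work surface, level with it; the furniture and walls round the work are solid. World frame = base frame: x ahead of the robot, y to its left, z up, the work surface at z = 0. Lengths are in m, angles in rad, forces in N, time in s.
With the tool pointing down it reaches from about 0.4 to 0.875 m from the base axis. Payload 19.3 kg.
Tool frame: the origin (TCP) lies between the finger pads; the fingertips stand 22 mm ahead of it and the grasp point (between the pads) lies 3 mm ahead of it; z points along the fingers, y is the line along which they close (so a half turn about z gives the same grasp; the last joint's range is limited). The gripper opens to 85 mm and grips with 20 to 120 N. Pads are 22 mm wide; open, the fingers measure 114 mm over their backs; the gripper's body (76 mm by 85 mm) begins 54 mm behind the grasp point. The pads swing forward as they close: fully open they stand 13 mm farther back than shut.
Start: joints at [1.098, 0.521, -0.036, 1.599, 0.021, 1.021, -0.113], TCP at [0.245, -0.575, 0.253] pointing down, gripper open.
Joint ranges: [-2.91, 2.91], [-0.3, 2.13], [-1.5, 1.42], [0.17, 2.43], [-1.26, 4.41], [0.16, 1.93], [-2.52, 2.52]. Speed limits (rad/s): [1.89, 1.89, 2.39, 2.39, 3.01, 3.01, 3.01].

### API

Orientations are given as a unit quaternion [w, x, y, z].
In Python, from workcell import robot gives the robot as it stands.
- The arm moves only by the shell command python3 -m handwheel 'ROWS' [OPENING] [FORCE]. ROWS is JSON, a list of rows, each a list of 6 numbers: the shift along the world's x, y, z in m, then the turn, a rotation vector about the world's x, y, z in rad. In form: [[tx, ty, tz, ax, ay, az], ...]. A call has 1 to 5 rows; each row shifts and turns the commanded pose from where the row before left it; what a row does not reach is not made up. A row lasts 1/12 s, in which the tool goes at most 41.7 mm and 7.16 degrees, less where a joint would pass 70% of its speed; a pose out of reach is approached as far as the arm can. A call with a gripper value outside its range is refused whole. OPENING is the finger opening in m, from 0 to 0.0854, set as the call begins (- or left out, the last holds). The fingers move at their own pace and stop on an object; FORCE is the grip in N (left out, the last holds). Time passes only in rows, so rows that do not move let the fingers close. It gives the time, the measured TCP pose, the force, the opening and the grip force at its end, in the units of the state.
- robot.get_obs(): the state, without advancing time (a new reading comes with each control period).
- robot.camera(name): name is "scene" or "top" or "wrist"; returns the picture (480x640x3 uint8, blue, green, red); there is no depth.
- robot.camera_params(name): a dict with "fov_y" (degrees; the focal length in pixels is half the picture's height over the tangent of half this angle, whatever the lens; pixels are square), "cx", "cy" (the principal point, pixels), "k1" (the pictures are not rectified: a ray, as slopes to the right and down, at radius r is drawn at 1 + k1 r^2 times it, then the intrinsics apply), "R" (3x3) and "t" (3): a world point X has camera coordinates R X + t; the wrist camera has in their place "hand_eye" (4x4, takes a point from camera to tool coordinates, whose origin is the TCP and whose axes are the flange's). Camera axes: x right, y down, z forward; pixel columns grow to the right and rows downward; lengths in m; the calibration is good to about 2 mm. A picture is of the moment at which its call begins: read the wrist's pose just before it. camera_params takes no time and is no camera call.
- robot.close_job(): hands the job in; it is judged then, once.
The state is a dict: "clock": time; "qpos": joint angles; "qd": joint speeds; "joint_efforts": joint torques, N m; "tool_pos": TCP position; "tool_rot": TCP orientation; "ft_force": force on the tool from outside, world axes, zero at the start; "torque": the same for the moment, N m; "grip_width": finger opening in m; "grasp_force": force on a finger pad.
Only numpy, scipy, OpenCV 4.12 (cv2) and the standard library are available. Lean on these libraries where they do the work, as an engineer would, in place of code of your own. Each camera call takes 0.05 s, during which the arm holds its last target. There are 200 camera calls.

### The job

With the fingertips only, push the brass blank across the engraving fixture's plate until it drops flat into the round nest, then swing the clip over it until the clip meets its stop. Nothing is to be picked up: the blank must stay down on the plate or in the nest all the way, and the steel blank and the tools round about stay where they are.

Things in the scene. Friction and masses are not known exactly. Their poses are not given: they have to be found in the camera images.
- fixture: dark steel engraving plate, fixed to the worktop. Origin on the worktop below the middle of the nest; from there it runs x = -45 to +79 mm, y = -105 to +105 mm; its flat top (deck) is 20 mm above the worktop; z up. One blank lies on each side of the nest along y. The clip's stop is a dowel 6 mm thick, 8 mm tall, on the deck at x = 35, y = -10 mm
- nest (a point): middle of the nest, at deck height: a round flat-bottomed recess, 41 mm across and 5 mm deep, with a 1 mm chamfered rim; a seated blank stands 1 mm proud of the deck. Axes as the fixture's
- brass_blank: yellow brass medal blank, a plain disc 38 mm across and 6 mm thick, about 55 g, loose on the deck to one side of the nest. Origin: centre of its underside, so 20 mm above the worktop on the deck, 15 mm when seated in the nest
- steel_blank: grey steel medal blank of the same size, loose on the deck on the other side of the nest; it stays there
- clip (a joint): swing clip on an upright pivot: aluminium bar 14 mm wide, nose 47 mm from the pivot, underside 2.5 and top 6.5 mm above the deck. 0 = closed at its stop, nose along the fixture's -x over the nest's far rim; grows as the nose swings open towards the fixture's +y (pi/2 = along +y), up to 2.2. Starts open at 1.4 or more, stays where left; 1 to 2 N at the knob turn it
- pivot (a point): pivot axis of the clip, at deck height, 55 mm from the middle of the nest along the fixture's +x; a brass nut 15 mm across stands on it, 14 mm high above the deck. Axes as the fixture's
- clip_knob (a point): top of the clip's small upright black knob, 11 mm across, 30 mm from the pivot, on the line from pivot to nose; the knob's black part reaches from 13 to 24 mm above the deck
- loupe: black eye loupe, 36 mm across, 27 mm tall, stands loose on the worktop; leave alone. Origin: centre of its underside
- brass_weight: knobbed brass weight, 33 mm across, 44 mm tall, stands loose on the worktop; leave alone. Origin: centre of its underside
- oil_bottle: brown bottle with black cap, 32 mm across, 66 mm tall, loose; leave alone. Origin: centre of its underside
- burnisher: burnisher with brown wooden handle, 150 mm long, lying loose; leave alone. Origin: centre of its underside
- graver_b: graver with brown mushroom handle, 74 mm long, lying loose; leave alone. Origin: centre of its underside
- tweezers: steel tweezers, 119 mm long, lying loose; leave alone. Origin: centre of the underside
- motor_control: grey motor control box, 70 mm tall, about 115 x 130 mm, fixed on the worktop at the back; an obstacle. Origin: about the middle of its underside
- stereo_microscope: white stereo microscope, fixed, an obstacle between the arm's start and the fixture: 365 mm tall, all of it within 190 mm of its origin horizontally (head and eyepieces lean towards the robot). Origin: on the worktop, about its column

How it is judged:
On the way, in this order (a step that is already met when the one before it is completed fails the run):
1. the brass blank lies flat in the nest (z of brass_blank in the frame of nest below -0.0035 m and horizontal distance between brass_blank and nest below 0.004 m and angle between brass_blank's own z axis and vertical below 0.06 rad), for 0.2 s.
2. the clip is swung over the blank to its stop (value of joint clip below 0.12 rad), for 0.2 s.
At the end, for the whole second after the job is handed in: the brass blank lies at rest in the nest, its underside at least 3.5 mm below the deck, within 4 mm of the nest's middle and flat within 0.06 rad, and the clip stands within 0.12 rad of its stop over it (all of step 1 and linear speed of brass_blank below 0.01 m/s and value of joint clip below 0.12 rad); the robot touches nothing.
It fails at once if the brass blank is lifted off the plate (z of brass_blank in the frame of nest above 0.006 m).
It fails at once if the brass blank leaves the plate (height (world z) of brass_blank below 0.01 m).
It fails at once if the steel blank is moved by more than 10 mm (distance of steel_blank from where it was at the start of the episode above 0.01 m).
It fails at once if a tool or bottle round about is moved by more than 20 mm (distance of any of loupe, brass_weight, oil_bottle, burnisher, graver_b, tweezers from where it was at the start of the episode above 0.02 m).
It also fails if it takes over 48 s, if anything falls off the work surface, if the arm or the gripper's body presses on something with over 40 N, if the wrist force passes 120 N, or if a joint passes its speed limit or range.

## Working session

There is one attempt and no reset: what is moved stays moved. The work goes in short steps, Python scripts to look and compute and a shell command to move; the robot and the scene stay as the last step left them, time stands still between calls to the robot, and variables do not carry over. Pictures are saved under pics/ and viewed, at most 12 in all, crops included, and the job is handed in when it is done.

```bash
mkdir -p pics; ls
python3 - <<'E'
from workcell import robot
import cv2
o=robot.get_obs();print(o)
for n in("scene","top"):
    cv2.imwrite(f"pics/{n}0.png",robot.camera(n)); print(n,robot.camera_params(n))
print(robot.camera_params("wrist"))
E
```

```text
pics
{'clock': 0.0, 'qpos': array([ 1.09780608,  0.52201044, -0.03634517,  1.59995538,  0.02119362,
        1.0210463 , -0.11280747]), 'qd': array([ 0.00047392, -0.00058534, -0.0001225 , -0.00107838, -0.00015489,
       -0.00044212, -0.00071812]), 'joint_efforts': array([-2.43359784e-03, -9.27120709e+01,  1.97912358e+00, -3.69928873e+01,
        1.77513255e-02,  8.19961773e-03, -2.64477524e-05]), 'tool_pos': array([ 0.24486728, -0.57473905,  0.25274657]), 'tool_rot': array([-5.00634319e-04,  9.79788957e-01,  2.00033327e-01, -1.30857134e-04]), 'ft_force': array([ 0.22701093, -0.11368838,  0.76731461]), 'torque': array([-0.05458572,  0.04930156,  0.00983966]), 'grasp_force': 0.0, 'grip_width': 0.08520965907819714}
scene {'fov_y': 48.164513566805724, 'cx': 322.22089040616095, 'cy': 239.27787816064364, 'k1': 0.02906023596556845, 'R': array([[-0.98797544, -0.15315658,  0.02115629],
       [-0.12403224,  0.70342595, -0.6998628 ],
       [ 0.09230671, -0.69407132, -0.71396392]]), 't': array([0.58005284, 0.12832949, 1.28354205])}
top {'fov_y': 45.38602567620302, 'cx': 316.00180940498734, 'cy': 241.77971678937945, 'k1': -0.1310842107246176, 'R': array([[ 0.02410777, -0.99939336,  0.02513426],
       [-0.98889656, -0.02752724, -0.14603368],
       [ 0.14663696, -0.02133463, -0.98896028]]), 't': array([-0.0284562 ,  0.57537538,  1.56425359])}
{'fov_y': 68.32758666610033, 'cx': 323.0170591583618, 'cy': 238.37239004348865, 'k1': 0.0060302247793496905, 'hand_eye': array([[ 9.30239771e-04, -9.64483228e-01, -2.64142458e-01,
         6.59289057e-02],
       [ 9.99999331e-01,  7.15424060e-04,  9.09451073e-04,
        -5.21522835e-04],
       [-6.88176437e-04, -2.64143127e-01,  9.64483248e-01,
        -1.19800868e-01],
       [ 0.00000000e+00,  0.00000000e+00,  0.00000000e+00,
         1.00000000e+00]])}
```

View pics/top0.png

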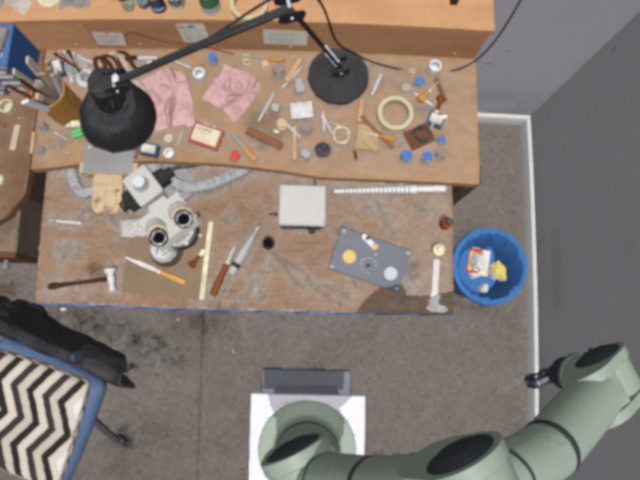

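View pics/scene0.png

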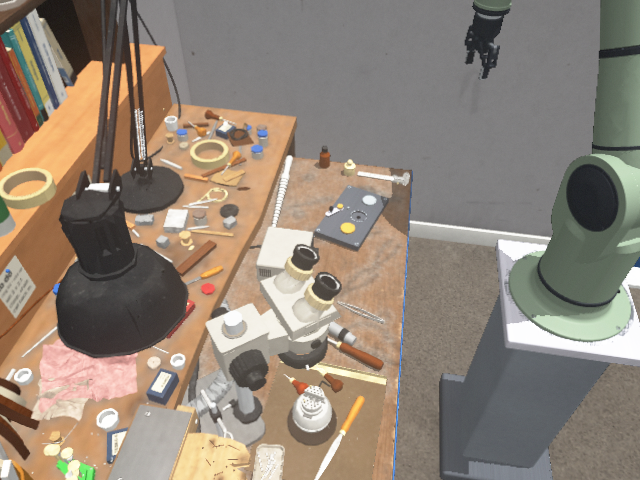

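The top view shows the fixture at about (370,258), brass at (349,257), nest at (368,265), steel at (390,274) and the clip near (370,242). The scene view shows brass at (348,228), steel at (369,200). The microscope is well away, on the far side from the arm. Next step: measurements with helpers.

```bash
cat > h.py <<'E'
import numpy as np, cv2
from scipy.spatial.transform import Rotation as Rn
from workcell import robot
def cam(n,o=None):
    p=robot.camera_params(n); f=240/np.tan(np.radians(p["fov_y"]/2))
    if n=="wrist":
        q=o["tool_rot"]; R=Rn.from_quat([q[1],q[2],q[3],q[0]]).as_matrix(); H=p["hand_eye"]
        Rc=R@H[:3,:3]; c=R@H[:3,3]+o["tool_pos"]
    else: Rc=p["R"].T; c=-Rc@p["t"]
    return dict(K=np.array([[f,0,p["cx"]],[0,f,p["cy"]],[0,0,1]]),d=np.array([p["k1"],0,0,0]),Rc=Rc,c=c)
def ray(C,uv):
    s=cv2.undistortPoints(np.array(uv,float).reshape(-1,1,2),C["K"],C["d"])[:,0]
    return np.c_[s,np.ones(len(s))]@C["Rc"].T
def plane(C,uv,z):
    r=ray(C,uv); return C["c"]+r*((z-C["c"][2])/r[:,2:])
def tri(Cs,uvs):
    A=0;b=0
    for C,u in zip(Cs,uvs):
        r=ray(C,[u])[0]; r/=np.linalg.norm(r); P=np.eye(3)-np.outer(r,r); A=A+P; b=b+P@C["c"]
    return np.linalg.solve(A,b)
def proj(C,X):
    rv=cv2.Rodrigues(C["Rc"].T)[0]
    return cv2.projectPoints(np.atleast_2d(X).astype(float),rv,-C["Rc"].T@C["c"],C["K"],C["d"])[0][:,0]
def blob(m,near=None,mina=8):
    n,l,s,c=cv2.connectedComponentsWithStats(m.astype(np.uint8)); 
    k=[i for i in range(1,n) if s[i,4]>=mina]
    return [(c[i].round(1).tolist(),int(s[i,4])) for i in k]
E
python3 - <<'E'
from h import *
T=cv2.imread("pics/top0.png");S=cv2.imread("pics/scene0.png")
a=cv2.resize(T[220:300,320:460],None,fx=5,fy=5,interpolation=2);b=cv2.resize(S[145:255,310:415],None,fx=3.6,fy=3.6,interpolation=2)
c=np.zeros((600,800,3),np.uint8)
a=cv2.resize(a,(420,240));c[:240,:420]=a
b=b[:396];c[:b.shape[0],422:422+378]=b[:,:378];cv2.imwrite("pics/crop0.png",c)
ct,cs=cam("top"),cam("scene")
for n,I,(x0,x1,y0,y1) in(("t",T,(325,415,222,295)),("s",S,(310,395,180,250))):
    h=cv2.cvtColor(I,cv2.COLOR_BGR2HSV);m=(h[...,0]>15)&(h[...,0]<35)&(h[...,1]>120)&(h[...,2]>120);k=np.zeros_like(m);k[y0:y1,x0:x1]=1
    print(n,blob(m&k,mina=3))
print(plane(ct,[(349,257),(368,265),(390,274),(375,245),(330,262),(343,228),(411,247),(402,291)],.02).round(3))
print(plane(cs,[(348,228),(369,200)],.026).round(3))
print(plane(ct,[(438,249),(446,223),(436,285)],.03).round(3))
E
```

```text
t []
s [([339.7, 205.6], 17), ([347.4, 227.7], 117)]
[[ 0.538 -0.109  0.02 ]
 [ 0.517 -0.163  0.02 ]
 [ 0.493 -0.226  0.02 ]
 [ 0.575 -0.182  0.02 ]
 [ 0.523 -0.055  0.02 ]
 [ 0.621 -0.09   0.02 ]
 [ 0.572 -0.286  0.02 ]
 [ 0.445 -0.26   0.02 ]]
[[ 0.536 -0.103  0.026]
 [ 0.493 -0.222  0.026]]
[[ 0.567 -0.362  0.03 ]
 [ 0.643 -0.386  0.03 ]
 [ 0.464 -0.356  0.03 ]]
```

View pics/crop0.png

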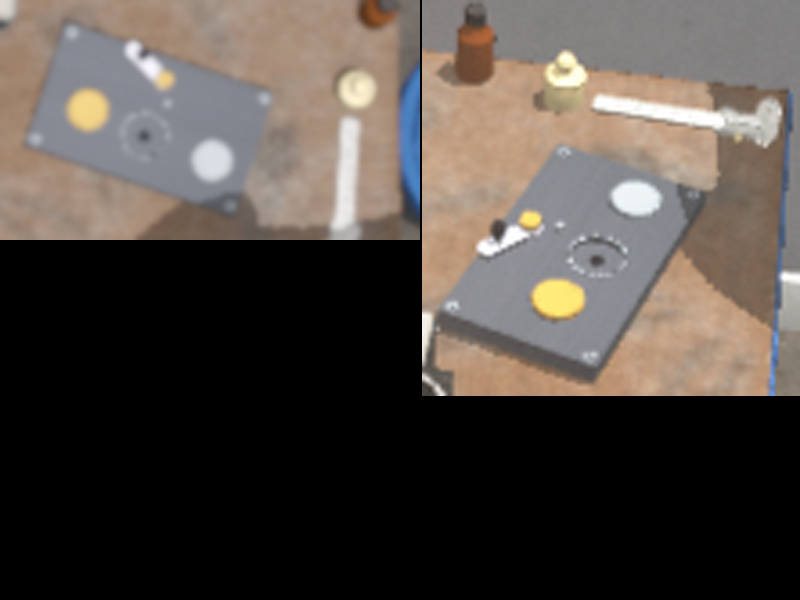

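Crop: deck is clear; brass on the fixture's +y side, steel on -y, clip open with its nose roughly toward +y. Moving to a viewing pose over the fixture (fixture x is at about -18° in world).

```bash
R='[[0.0128,0.0175,-0.002,0,0,0.043],[0.0128,0.0175,-0.002,0,0,0.043],[0.0128,0.0175,-0.002,0,0,0.043],[0.0128,0.0175,-0.002,0,0,0.043],[0.0128,0.0175,-0.002,0,0,0.043]]'; true
python3 -m handwheel '[[0.0128,0.0175,-0.002,0,0,0.043],[0.0128,0.0175,-0.002,0,0,0.043],[0.0128,0.0175,-0.002,0,0,0.043],[0.0128,0.0175,-0.002,0,0,0.043],[0.0128,0.0175,-0.002,0,0,0.043]]' 0.024 20
python3 -m handwheel '[[0.0128,0.0175,-0.002,0,0,0.043],[0.0128,0.0175,-0.002,0,0,0.043],[0.0128,0.0175,-0.002,0,0,0.043],[0.0128,0.0175,-0.002,0,0,0.043],[0.0128,0.0175,-0.002,0,0,0.043]]'
python3 -m handwheel '[[0.0128,0.0175,-0.002,0,0,0.043],[0.0128,0.0175,-0.002,0,0,0.043],[0.0128,0.0175,-0.002,0,0,0.043],[0.0128,0.0175,-0.002,0,0,0.043],[0.0128,0.0175,-0.002,0,0,0.043]]'
python3 -m handwheel '[[0.0128,0.0175,-0.002,0,0,0.043],[0.0128,0.0175,-0.002,0,0,0.043],[0.0128,0.0175,-0.002,0,0,0.043],[0.0128,0.0175,-0.002,0,0,0.043],[0,0,0,0,0,0]]'
python3 - <<'E'
from h import *
import pickle
o=robot.get_obs();I=robot.camera("wrist");cv2.imwrite("pics/w1.png",I);pickle.dump(o,open("w1.pkl","wb"));print(o)
E
```

```text
clock: 0.52
tool_pos: [0.3094, -0.4864, 0.243]
tool_rot: [-0.0, 0.952, 0.305, -0.0]
ft_force: [0.0, -0.8, -0.5]
grip_width: 0.0258
grasp_force: 0.0
clock: 0.93
tool_pos: [0.3738, -0.3985, 0.2331]
tool_rot: [-0.0, 0.914, 0.406, -0.0]
ft_force: [0.2, -0.3, -0.3]
grip_width: 0.0238
grasp_force: 0.0
clock: 1.35
tool_pos: [0.4377, -0.3109, 0.2231]
tool_rot: [-0.0, 0.865, 0.502, -0.0]
ft_force: [0.1, -0.5, -1.6]
grip_width: 0.0241
grasp_force: 0.0
clock: 1.77
tool_pos: [0.4905, -0.2379, 0.2149]
tool_rot: [-0.001, 0.817, 0.576, 0.001]
ft_force: [0.9, 0.8, -0.1]
grip_width: 0.0239
grasp_force: 0.0
{'clock': 1.7667, 'qpos': array([ 0.58316385,  0.4564876 , -0.3213059 ,  1.83908488,  0.17989308,
        0.87424952, -0.16557385]), 'qd': array([ 0.0416667 , -0.01448735,  0.04728046,  0.0100813 , -0.00594678,
        0.00653213,  0.00609053]), 'joint_efforts': array([  0.41739774, -80.37642002,  -2.29444899, -33.03480506,
         0.58580758,   0.08738683,  -0.15819734]), 'tool_pos': array([ 0.49054648, -0.23794847,  0.21493018]), 'tool_rot': array([-5.17193429e-04,  8.17207234e-01,  5.76343078e-01,  8.52005325e-04]), 'ft_force': array([ 0.93498686,  0.78769418, -0.14100062]), 'torque': array([ 0.03809228, -0.00761612,  0.00891565]), 'grasp_force': 0.0, 'grip_width': 0.023937349820142007}
```

View pics/w1.png

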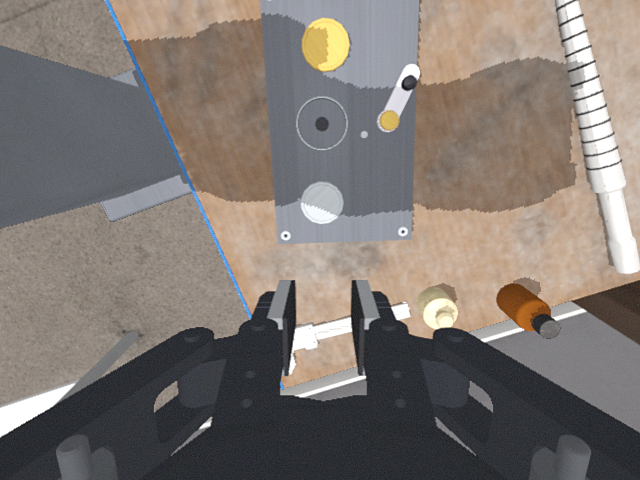

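Wrist view: brass at (326,44), nest ring at (322,124), steel at (322,202), nut at (389,120), knob at (409,82), dowel at (364,134). The clip is open beyond 90°. I'll take a second wrist view further toward brass and triangulate.

```bash
python3 -m handwheel '[[0.01,0.028,0,0,0,0],[0.01,0.028,0,0,0,0],[0,0,0,0,0,0],[0,0,0,0,0,0]]'
cat > meas.py <<'E'
from h import *
def feats(I):
    h=cv2.cvtColor(I,cv2.COLOR_BGR2HSV); g=cv2.cvtColor(I,cv2.COLOR_BGR2GRAY)
    m=((h[...,0]>18)&(h[...,0]<32)&(h[...,1]>130)&(h[...,2]>70)).astype(np.uint8)
    out={}
    for c in cv2.findContours(m,0,1)[0]:
        a=cv2.contourArea(c)
        if a>150:
            e=cv2.fitEllipse(cv2.convexHull(c)); out.setdefault("yel",[]).append((np.round(e[0],1).tolist(),np.round(e[1],1).tolist(),a))
    r=cv2.HoughCircles(cv2.GaussianBlur(g,(3,3),0),cv2.HOUGH_GRADIENT,1,25,param1=120,param2=22,minRadius=15,maxRadius=40)
    out["circ"]=[] if r is None else r[0].round(1).tolist()
    k=(g<45).astype(np.uint8); out["dark"]=[b for b in blob(k,mina=60) if b[1]<700]
    return out
E
python3 - <<'E'
from meas import *
import pickle
o=robot.get_obs();I=robot.camera("wrist");cv2.imwrite("pics/w2.png",I);pickle.dump(o,open("w2.pkl","wb"));print(o["tool_pos"])
for n in("w1","w2"):
    for k,v in feats(cv2.imread(f"pics/{n}.png")).items():print(n,k,v)
E
```

```text
clock: 2.15
tool_pos: [0.5084, -0.1854, 0.2153]
tool_rot: [-0.0, 0.819, 0.574, 0.0]
ft_force: [-0.7, -0.4, 0.7]
grip_width: 0.0244
grasp_force: 0.0
[ 0.50835598 -0.18536247  0.21530631]
w1 yel [([388.9, 120.1], [17.6, 18.4], 229.5), ([323.0, 48.2], [40.4, 49.1], 837.0)]
w1 circ [[320.5, 122.5, 24.600000381469727], [321.5, 201.5, 21.0], [324.5, 44.5, 24.299999237060547], [440.5, 315.5, 17.399999618530273], [600.5, 128.5, 22.700000762939453], [581.5, 67.5, 16.0]]
w1 dark [([290.3, 315.9], 423), ([355.8, 316.7], 450), ([252.5, 320.8], 78), ([389.8, 317.0], 118), ([540.9, 320.3], 119), ([373.0, 329.4], 107), ([412.0, 340.3], 157), ([183.1, 334.7], 81), ([212.1, 337.8], 66), ([473.2, 339.6], 111), ([269.1, 347.7], 155), ([386.0, 340.1], 86), ([163.6, 356.2], 209), ([192.0, 347.3], 65), ([373.0, 369.4], 281), ([239.6, 352.1], 108), ([409.5, 365.5], 129), ([138.4, 367.2], 231), ([498.5, 368.2], 229), ([269.5, 385.1], 152), ([234.0, 381.7], 97), ([420.7, 386.8], 122), ([381.2, 405.1], 134), ([253.6, 405.3], 113), ([230.7, 402.8], 66), ([178.6, 415.5], 192), ([474.0, 420.7], 393), ([161.3, 41
[... 211 characters left out ...]
60.5, 20.5], [589.5, 192.5, 20.200000762939453], [582.5, 164.5, 21.600000381469727]]
w2 dark [([290.4, 316.0], 435), ([355.7, 316.3], 443), ([270.1, 326.8], 104), ([199.4, 332.3], 105), ([463.4, 334.7], 94), ([227.4, 343.8], 95), ([260.9, 345.7], 71), ([159.0, 354.7], 186), ([405.3, 373.8], 261), ([235.2, 355.8], 76), ([493.5, 359.6], 98), ([131.3, 371.5], 269), ([538.0, 372.3], 77), ([420.1, 382.0], 66), ([516.6, 382.0], 142), ([370.9, 385.2], 61), ([106.2, 382.0], 67), ([117.2, 390.3], 76), ([257.5, 392.0], 77), ([165.3, 406.4], 61), ([299.5, 407.0], 471), ([477.0, 411.3], 204), ([340.4, 405.5], 126), ([249.7, 409.7], 64), ([165.6, 426.8], 187), ([297.0, 426.0], 105), ([481.8, 436.7], 66)]
```

View pics/w2.png

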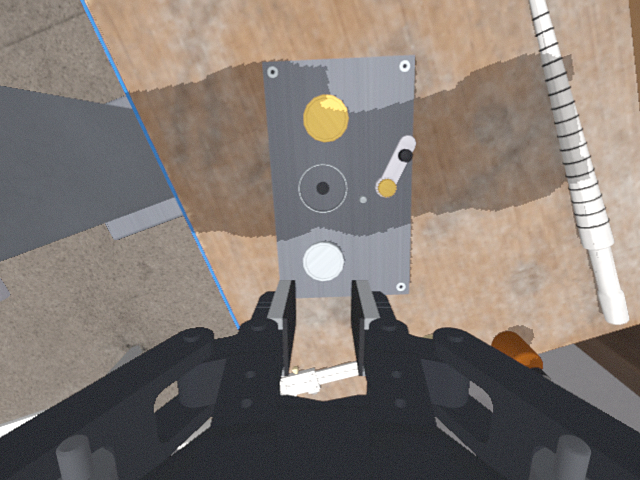

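Second view: brass (326,118), nest (322.5,188), steel (323,261), nut (387,187), knob (405,155), dowel (363,200), all four corner screws visible.

Run:
```python
from meas import *
import pickle
C1,C2=[cam("wrist",pickle.load(open(n+".pkl","rb"))) for n in("w1","w2")]
P={"brass":((326,44.3),(326,118.2)),"nest":((321.5,123.5),(322.5,188.3)),"steel":((322,202),(323.5,260.8)),"nut":((388.9,120.1),(386.8,187.4)),"knob":((409,82),(405,155.5)),"dowel":((364,134.2),(363,199.5)),"screwA":((285.5,236),None),"sB":((403,231.5),(401,287)),"sC":(None,(272.5,72)),"sD":(None,(404.5,66))}
Z=dict(brass=.026,nest=.02,steel=.026,nut=.034,knob=.044,dowel=.028)
Q={}
for k,(a,b) in P.items():
    z=Z.get(k,.02)
    r=[plane(C,[u],z)[0,:2].round(4) for C,u in((C1,a),(C2,b)) if u]
    Q[k]=r[-1]
    print(k,"tri",tri((C1,C2),(a,b)).round(4) if a and b else "", "plane",*r)
n=Q["nest"]; X=Q["nut"]-n; print("55?",np.linalg.norm(X)*1e3,np.degrees(np.arctan2(X[1],X[0])))
Y=Q["brass"]-Q["steel"];print("brass-steel",np.degrees(np.arctan2(Y[1],Y[0]))-90)
print("edge",np.degrees(np.arctan2(*(Q["sD"]-Q["sB"])[::-1]))-90)
k=Q["knob"]-Q["nut"];a=np.arctan2(k[1],k[0]);print("30?",np.linalg.norm(k)*1e3)
th=np.arctan2(*(Q["sD"]-Q["sB"])[::-1])-np.pi/2
ex=np.array([np.cos(th),np.sin(th)]);ey=np.array([-ex[1],ex[0]])
for q in Q: print(q,"fixt",(1e3*np.array([ex@(Q[q]-n),ey@(Q[q]-n)])).round(1))
print("clip",np.pi-(a-th))
T=cv2.imread("pics/top0.png");ct,cs=cam("top"),cam("scene")
for nm,c in(("top",ct),("scene",cs)): print(nm,proj(c,[[*Q["brass"],.026],[*n,.02],[*Q["steel"],.026]]).round(1).tolist())
```

```text
brass tri [ 0.539  -0.106   0.0253] plane [ 0.5391 -0.1062] [ 0.5389 -0.106 ]
nest tri [ 0.516  -0.1604  0.0181] plane [ 0.5159 -0.1605] [ 0.5162 -0.1602]
steel tri [ 0.4941 -0.2232  0.0238] plane [ 0.4942 -0.2228] [ 0.4945 -0.2225]
nut tri [ 0.5686 -0.177   0.0307] plane [ 0.5679 -0.1769] [ 0.5684 -0.1764]
knob tri [ 0.5888 -0.1555  0.042 ] plane [ 0.5883 -0.1556] [ 0.5883 -0.1552]
dowel tri [ 0.5465 -0.1807  0.0268] plane [ 0.5463 -0.1807] [ 0.5465 -0.1805]
screwA tri  plane [ 0.4516 -0.2423]
sB tri [ 0.5545 -0.2737  0.0222] plane [ 0.5547 -0.2744] [ 0.5547 -0.2748]
sC tri  plane [ 0.5101 -0.0571]
sD tri  plane [ 0.6128 -0.0896]
55? 54.656015222480335 -17.24145939893996
brass-steel -20.86263818436528
edge -17.41741853307967
30? 29.07662291257362
brass fixt [ 5.4 58.5]
nest fixt [0. 0.]
steel fixt [ -2.1 -65.9]
nut fixt [54.7  0.2]
knob fixt [67.3 26.4]
dowel fixt [ 35.  -10.3]
screwA fixt [-37.1 -97.7]
sB fixt [ 71.  -97.8]
sC fixt [-36.7  96.5]
sD fixt [71.  96.3]
clip 2.020583561269469
top [[348.3, 256.5], [367.1, 265.2], [389.2, 273.2]]
scene [[347.1, 227.2], [358.0, 215.8], [368.5, 199.8]]
```

All measurements match the text (55 mm to pivot, dowel at (35,-10), deck and blank heights). Nest at (0.516,-0.160), fixture yaw -17.3°, brass at (0.539,-0.106), clip ≈ 2.02 rad. Going behind the brass with the fingers 24 mm apart to give two-point pushing.

```bash
python3 -m handwheel '[[0.009,0.0225,-0.023,0,0,-0.0105],[0.009,0.0225,-0.023,0,0,-0.0105],[0.009,0.0225,-0.023,0,0,-0.0105],[0.009,0.0225,-0.023,0,0,-0.0105],[0.009,0.0225,-0.023,0,0,-0.0105]]'
python3 -m handwheel '[[0,0,-0.02,0,0,0],[0,0,-0.02,0,0,0],[0,0,-0.008,0,0,0],[0,0,0,0,0,0],[0,0,0,0,0,0]]'
python3 - <<'E'
from h import *
o=robot.get_obs();I=robot.camera("wrist");cv2.imwrite("pics/w3.png",I);q=o["tool_rot"];print(o["tool_pos"],2*np.degrees(np.arctan2(q[2],q[1])),o["ft_force"])
E
```

```text
clock: 2.62
tool_pos: [0.5532, -0.0746, 0.0992]
tool_rot: [0.0, 0.835, 0.55, -0.0]
ft_force: [0.6, -1.0, -0.7]
grip_width: 0.0239
grasp_force: 0.0
clock: 3.03
tool_pos: [0.5531, -0.0749, 0.0527]
tool_rot: [0.0, 0.835, 0.551, -0.0]
ft_force: [-0.0, 0.5, 0.3]
grip_width: 0.024
grasp_force: 0.0
[ 0.55311232 -0.07493014  0.05267328] 66.80898357779174 [-0.04587342  0.50424617  0.31279715]
```

View pics/w3.png

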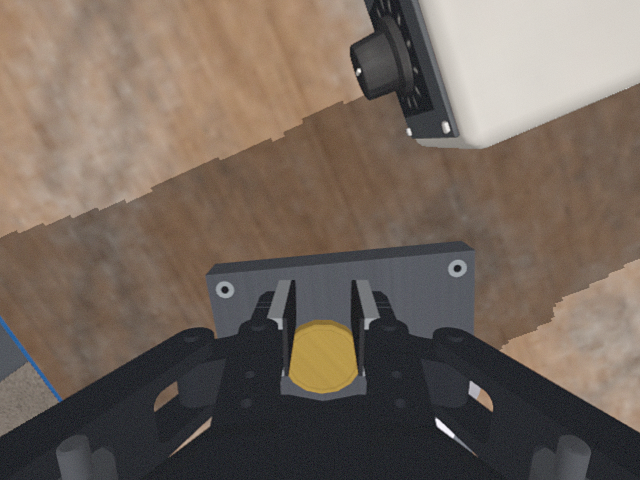

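The brass blank shows centred between the fingers at (322,357), ahead of them (camera looks back over the tips). Probing down to find the deck.

```bash
for i in 1; do python3 -m handwheel '[[0,0,-0.004,0,0,0],[0,0,-0.004,0,0,0],[0,0,-0.002,0,0,0],[0,0,0,0,0,0]]'; done
python3 -m handwheel '[[0,0,-0.001,0,0,0],[0,0,0,0,0,0]]'
python3 -m handwheel '[[0,0,-0.001,0,0,0],[0,0,0,0,0,0]]'
```

```text
clock: 3.42
tool_pos: [0.5532, -0.0741, 0.0422]
tool_rot: [0.0, 0.835, 0.551, -0.0]
ft_force: [-0.3, 0.5, 0.7]
grip_width: 0.024
grasp_force: 0.0
clock: 3.58
tool_pos: [0.5533, -0.0741, 0.042]
tool_rot: [0.0, 0.834, 0.551, 0.0]
ft_force: [-4.4, -0.1, 13.1]
grip_width: 0.0236
grasp_force: 6.5
clock: 3.75
tool_pos: [0.5533, -0.0741, 0.0419]
tool_rot: [0.0, 0.835, 0.551, 0.0]
ft_force: [-10.9, 0.1, 34.4]
grip_width: 0.0238
grasp_force: 17.1
```

Deck contact at TCP z ≈ 0.042. Raising the tips 2.7 mm off the deck, then pushing toward the nest.

```bash
python3 -m handwheel '[[0,0,0.0045,0,0,0],[0,0,0,0,0,0]]'
python3 -m handwheel '[[-0.002,-0.0046,0,0,0,0],[-0.002,-0.0046,0,0,0,0],[-0.002,-0.0046,0,0,0,0],[-0.002,-0.0046,0,0,0,0],[-0.002,-0.0046,0,0,0,0]]'
python3 -m handwheel '[[-0.002,-0.0046,0,0,0,0],[-0.002,-0.0046,0,0,0,0],[-0.002,-0.0046,0,0,0,0],[-0.002,-0.0046,0,0,0,0],[0,0,0,0,0,0]]'
python3 - <<'E'
from meas import *
o=robot.get_obs();p=o["tool_pos"];n=np.array([.516,-.1603]);d=p[:2]-n;print(p,np.linalg.norm(d),np.degrees(np.arctan2(d[1],d[0])))
W=robot.camera("wrist");T=robot.camera("top");S=robot.camera("scene");cv2.imwrite("pics/w4.png",W)
for c,I in((cam("wrist",o),W),(cam("top"),T),(cam("scene"),S)):
    for e in feats(I).get("yel",[]): print(e,plane(c,[e[0]],.026)[0].round(4))
x=np.zeros((480,800,3),np.uint8);x[:240,:400]=cv2.resize(W[240:420,150:450],(400,240));x[:480,400:]=cv2.resize(S[170:260,310:385],(400,480));x[240:,:400]=cv2.resize(T[225:297,330:390],(400,240*1));cv2.imwrite("pics/c4.png",x)
E
```

```text
clock: 3.92
tool_pos: [0.5535, -0.074, 0.0456]
tool_rot: [0.0, 0.834, 0.551, 0.0]
ft_force: [0.8, -0.5, 0.2]
grip_width: 0.0242
grasp_force: 0.0
clock: 4.33
tool_pos: [0.5428, -0.0977, 0.0446]
tool_rot: [-0.0, 0.835, 0.551, -0.0]
ft_force: [0.2, -0.2, -0.0]
grip_width: 0.024
grasp_force: 0.1
clock: 4.75
tool_pos: [0.5346, -0.1166, 0.0447]
tool_rot: [0.0, 0.835, 0.551, -0.0]
ft_force: [-0.3, -0.2, 0.5]
grip_width: 0.0239
grasp_force: 0.0
[ 0.53462331 -0.11661537  0.04474828] 0.047488674027176 66.91083978649891
([323.4, 350.9], [76.9, 79.3], 4209.0) [ 0.5248 -0.1379  0.026 ]
```

View pics/c4.png

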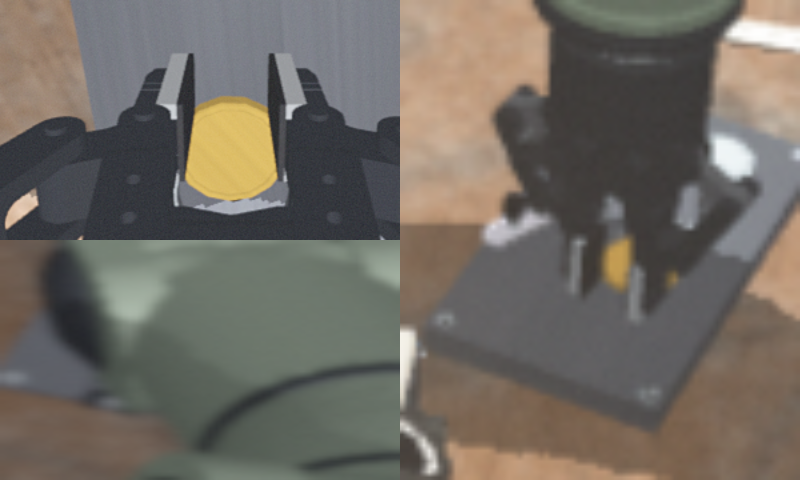

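The blank sits squarely against both fingers, at about (0.525,-0.138), 24 mm short of the nest on the right line. Continuing slowly.

```bash
python3 -m handwheel '[[-0.0012,-0.0028,0,0,0,0],[-0.0012,-0.0028,0,0,0,0],[-0.0012,-0.0028,0,0,0,0],[-0.0012,-0.0028,0,0,0,0],[-0.0012,-0.0028,0,0,0,0]]'
python3 -m handwheel '[[-0.0008,-0.0018,0,0,0,0],[-0.0008,-0.0018,0,0,0,0],[-0.0008,-0.0018,0,0,0,0],[-0.0008,-0.0018,0,0,0,0],[0,0,0,0,0,0]]'
cat > look.py <<'E'
from meas import *
import sys
o=robot.get_obs();p=o["tool_pos"];n=np.array([.516,-.1603]);d=p[:2]-n;print(p,np.linalg.norm(d),np.degrees(np.arctan2(d[1],d[0])),o["ft_force"].round(1))
W=robot.camera("wrist");cv2.imwrite(f"pics/{sys.argv[1]}.png",W)
c=cam("wrist",o)
for e in feats(W).get("yel",[]):
    for z in(.026,.021): q=plane(c,[e[0]],z)[0,:2]; print(e,z,q.round(4),"off nest mm",(1e3*(q-n)).round(1))
E
python3 look.py w5
```

```text
clock: 5.32
tool_pos: [0.529, -0.1297, 0.0448]
tool_rot: [-0.0, 0.834, 0.551, -0.0]
ft_force: [-0.3, 0.2, -0.2]
grip_width: 0.0239
grasp_force: 0.2
clock: 5.73
tool_pos: [0.5258, -0.137, 0.0448]
tool_rot: [0.0, 0.835, 0.551, -0.0]
ft_force: [0.6, -0.5, -0.2]
grip_width: 0.0241
grasp_force: 0.0
[ 0.52577783 -0.13701031  0.04478192] 0.02525896653953874 67.2256291563037 [ 0.6 -0.5 -0.2]
([324.3, 342.6], [74.1, 78.3], 3874.5) 0.026 [ 0.518  -0.1546] off nest mm [2.  5.7]
([324.3, 342.6], [74.1, 78.3], 3874.5) 0.021 [ 0.5168 -0.1575] off nest mm [0.8 2.8]
```

```bash
python3 -m handwheel '[[-0.0004,-0.0009,0,0,0,0],[-0.0004,-0.0009,0,0,0,0],[-0.0004,-0.0009,0,0,0,0],[0,0,0,0,0,0]]'
python3 look.py w6
```

```text
clock: 6.12
tool_pos: [0.5247, -0.1395, 0.0448]
tool_rot: [0.0, 0.835, 0.551, -0.0]
ft_force: [-0.4, 0.5, -0.0]
grip_width: 0.0242
grasp_force: 0.0
[ 0.52466159 -0.13950587  0.04476436] 0.022525961232589316 67.38631912028835 [-0.4  0.5 -0. ]
([324.7, 337.5], [74.2, 81.3], 3860.0) 0.026 [ 0.518  -0.1548] off nest mm [2.  5.5]
([324.7, 337.5], [74.2, 81.3], 3860.0) 0.021 [ 0.5168 -0.1576] off nest mm [0.8 2.7]
```

View pics/w6.png

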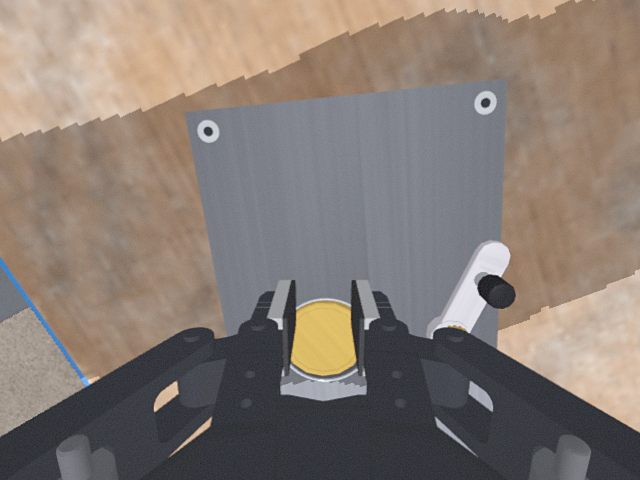

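The blank now keeps its place while the tool moved on (ring of the nest visible evenly around it at (324,338)): it has dropped in. Lifting and backing away to check.

```bash
python3 -m handwheel '[[0,0,0.03,0,0,0],[0,0,0.035,0,0,0],[-0.01,-0.025,0.035,0,0,0],[-0.01,-0.025,0.035,0,0,0],[-0.01,-0.025,0.025,0,0,0]]' 0.018
python3 -m handwheel '[[0,0,0,0,0,0],[0,0,0,0,0,0]]'
python3 look.py w7; python3 -c "
import cv2;I=cv2.imread('pics/w7.png');cv2.imwrite('pics/c7.png',cv2.resize(I[60:280,220:480],(780,600),interpolation=2))"
```

```text
clock: 6.58
tool_pos: [0.4959, -0.2119, 0.2035]
tool_rot: [0.001, 0.834, 0.552, 0.001]
ft_force: [0.5, -1.0, 0.6]
grip_width: 0.0181
grasp_force: 0.0
clock: 6.75
tool_pos: [0.4958, -0.2131, 0.2022]
tool_rot: [0.001, 0.835, 0.55, 0.001]
ft_force: [0.3, 0.9, -0.8]
grip_width: 0.0179
grasp_force: 0.0
[ 0.49581676 -0.21311433  0.20219851] 0.05653951213705993 -110.91458887563907 [ 0.3  0.9 -0.8]
([389.3, 147.1], [17.7, 18.2], 229.0) 0.026 [ 0.5693 -0.1773] off nest mm [ 53.3 -17. ]
([389.3, 147.1], [17.7, 18.2], 229.0) 0.021 [ 0.5702 -0.1777] off nest mm [ 54.2 -17.4]
([319.8, 152.4], [43.9, 45.4], 1506.0) 0.026 [ 0.5159 -0.1589] off nest mm [-0.1  1.4]
([319.8, 152.4], [43.9, 45.4], 1506.0) 0.021 [ 0.5158 -0.159 ] off nest mm [-0.2  1.3]
```

View pics/c7.png

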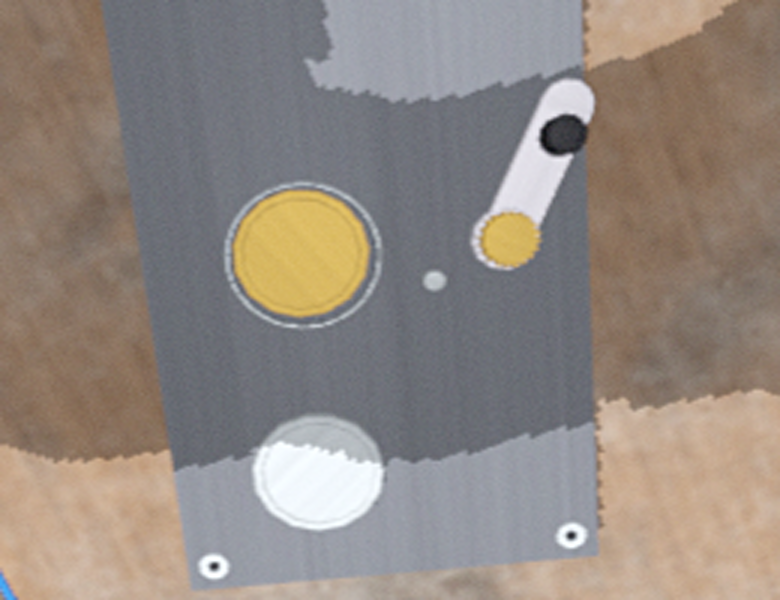

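The blank sits flat inside the ring (offset ≈ 1.3 mm), with steel and clip unmoved. Now to the knob at (0.588,-0.155), fingers straddling it along the tangent.

```bash
python3 -m handwheel '[[0.0184,0.0116,-0.02,0,0,-0.071],[0.0184,0.0116,-0.02,0,0,-0.071],[0.0184,0.0116,-0.02,0,0,-0.071],[0.0184,0.0116,-0.02,0,0,-0.071],[0.0184,0.0116,-0.02,0,0,-0.071]]'
python3 -m handwheel '[[0,0,-0.012,0,0,0],[0,0,-0.012,0,0,0],[0,0,0,0,0,0],[0,0,0,0,0,0]]'
python3 - <<'E'
from h import *
o=robot.get_obs();W=robot.camera("wrist");cv2.imwrite("pics/w8.png",W);c=cam("wrist",o)
q=o["tool_rot"];print(o["tool_pos"],2*np.degrees(np.arctan2(q[2],q[1])),o["qpos"].round(2))
print(proj(c,[[.5883,-.1553,.044]]))
E
```

```text
clock: 7.22
tool_pos: [0.5883, -0.1512, 0.0985]
tool_rot: [-0.001, 0.919, 0.394, -0.001]
ft_force: [0.1, -0.3, -0.6]
grip_width: 0.0177
grasp_force: 0.0
clock: 7.55
tool_pos: [0.587, -0.1535, 0.0762]
tool_rot: [-0.0, 0.919, 0.395, -0.001]
ft_force: [0.3, -0.5, 0.6]
grip_width: 0.0177
grasp_force: 0.0
[ 0.5870105  -0.15345127  0.07617189] 46.577236502596925 [ 0.29  0.73 -0.2   1.76  0.21  0.67 -0.78]
[[329.33031816 290.24244448]]
```

View pics/w8.png

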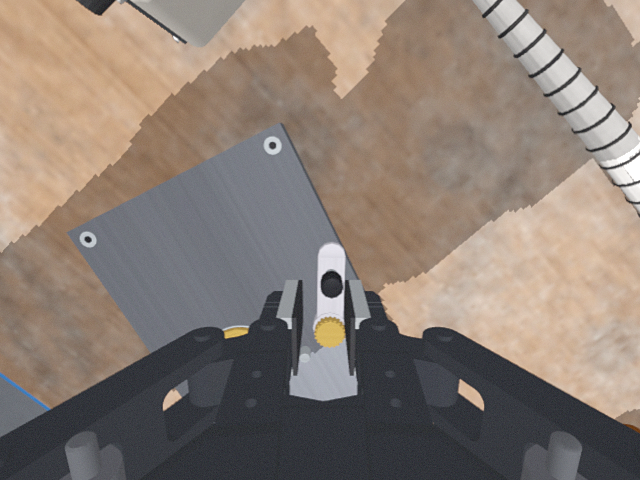

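The knob top is at (331,285), about 3 mm to tool +y of centre between the fingers. I'll correct and widen slightly, then descend.

```bash
python3 -m handwheel '[[0.0025,-0.002,0,0,0,0],[0,0,0,0,0,0],[0,0,-0.007,0,0,0],[0,0,-0.007,0,0,0],[0,0,0,0,0,0]]' 0.022
python3 -m handwheel '[[0,0,-0.006,0,0,0],[0,0,0,0,0,0]]' 0.016
python3 - <<'E'
import numpy as np
P=np.array([.5685,-.1768]);r=.03
f=lambda d:P+r*np.array([np.cos(np.radians(d)),np.sin(np.radians(d))])
from workcell import robot
p=robot.get_obs()["tool_pos"][:2];d=p-P;print(p,np.linalg.norm(d),np.degrees(np.arctan2(d[1],d[0])))
A=np.arange(46,178,6)
for a in A: print(a,(1e3*(f(a+6)-f(a))).round(1))
E
```

```text
clock: 8.02
tool_pos: [0.5896, -0.1554, 0.0614]
tool_rot: [-0.0, 0.919, 0.395, -0.001]
ft_force: [1.0, 0.7, -0.4]
grip_width: 0.0222
grasp_force: 0.0
clock: 8.18
tool_pos: [0.5899, -0.1553, 0.0558]
tool_rot: [-0.0, 0.919, 0.395, -0.0]
ft_force: [-0.2, -0.7, -1.0]
grip_width: 0.0161
grasp_force: 0.0
[ 0.58993971 -0.15532341] 0.030346422234699993 45.04923179934091
46 [-2.4  2.1]
52 [-2.6  1.8]
58 [-2.7  1.5]
64 [-2.9  1.2]
70 [-3.   0.9]
76 [-3.1  0.6]
82 [-3.1  0.3]
88 [-3.1 -0.1]
94 [-3.1 -0.4]
100 [-3.1 -0.7]
106 [-3. -1.]
112 [-2.8 -1.3]
118 [-2.7 -1.6]
124 [-2.5 -1.9]
130 [-2.3 -2.1]
136 [-2.1 -2.4]
142 [-1.8 -2.6]
148 [-1.5 -2.7]
154 [-1.2 -2.9]
160 [-0.9 -3. ]
166 [-0.6 -3.1]
172 [-0.3 -3.1]
```

```bash
python3 -m handwheel '[[-0.0024,0.0021,0,0,0,0.105],[-0.0026,0.0018,0,0,0,0.105],[-0.0027,0.0015,0,0,0,0.105],[-0.0029,0.0012,0,0,0,0.105],[-0.003,0.0009,0,0,0,0.105]]'
python3 -m handwheel '[[-0.0031,0.0006,0,0,0,0.105],[-0.0031,0.0003,0,0,0,0.105],[-0.0031,-0.0001,0,0,0,0.105],[-0.0031,-0.0004,0,0,0,0.105],[-0.0031,-0.0007,0,0,0,0.105]]'
python3 - <<'E'
from h import *
o=robot.get_obs();P=np.array([.5685,-.1768]);d=o["tool_pos"][:2]-P;q=o["tool_rot"]
print(np.linalg.norm(d),np.degrees(np.arctan2(d[1],d[0])),2*np.degrees(np.arctan2(q[2],q[1])),o["qpos"].round(2))
E
```

```text
clock: 8.6
tool_pos: [0.5769, -0.1478, 0.0569]
tool_rot: [0.0, 0.783, 0.622, 0.0]
ft_force: [2.0, 0.1, -1.0]
grip_width: 0.0163
grasp_force: 0.6
clock: 9.02
tool_pos: [0.5614, -0.148, 0.0569]
tool_rot: [0.0, 0.595, 0.804, 0.0]
ft_force: [1.2, 1.3, -1.3]
grip_width: 0.016
grasp_force: 0.7
0.029656398726450924 103.83630455409096 107.01531726285548 [ 0.47  0.76 -0.46  1.83  0.51  0.67  0.01]
```

```bash
python3 -m handwheel '[[-0.003,-0.001,0,0,0,0.105],[-0.0028,-0.0013,0,0,0,0.105],[-0.0027,-0.0016,0,0,0,0.105],[-0.0025,-0.0019,0,0,0,0.105],[-0.0023,-0.0021,0,0,0,0.105]]'
python3 -m handwheel '[[-0.0021,-0.0024,0,0,0,0.105],[-0.0018,-0.0026,0,0,0,0.105],[-0.0015,-0.0027,0,0,0,0.105],[-0.0012,-0.0029,0,0,0,0.105],[0,0,0,0,0,0]]'
python3 - <<'E'
from h import *
o=robot.get_obs();P=np.array([.5685,-.1768]);d=o["tool_pos"][:2]-P;q=o["tool_rot"]
print(np.linalg.norm(d),np.degrees(np.arctan2(d[1],d[0])),2*np.degrees(np.arctan2(q[2],q[1])),o["qpos"].round(2))
E
```

```text
clock: 9.43
tool_pos: [0.548, -0.1559, 0.0568]
tool_rot: [0.0, 0.366, 0.931, 0.0]
ft_force: [0.3, 1.5, -0.3]
grip_width: 0.0158
grasp_force: 0.7
clock: 9.85
tool_pos: [0.541, -0.1674, 0.0566]
tool_rot: [-0.0, 0.164, 0.986, 0.0]
ft_force: [-0.3, 0.6, 0.1]
grip_width: 0.0159
grasp_force: 0.0
0.029026860272249266 161.04489011923351 161.1021613335888 [ 0.67  0.8  -0.68  1.86  0.73  0.75  0.81]
```

Force still low, so not yet at the stop; small steps on along fixture -y until the force rises.

```bash
python3 -m handwheel '[[-0.0003,-0.001,0,0,0,0],[-0.0003,-0.001,0,0,0,0],[0,0,0,0,0,0]]'
python3 -m handwheel '[[-0.0003,-0.001,0,0,0,0],[0,0,0,0,0,0]]'
python3 -m handwheel '[[-0.0003,-0.001,0,0,0,0],[0,0,0,0,0,0]]'
```

```text
clock: 10.1
tool_pos: [0.5408, -0.1687, 0.0568]
tool_rot: [-0.0, 0.168, 0.986, -0.0]
ft_force: [0.3, 0.5, -1.0]
grip_width: 0.016
grasp_force: 0.2
clock: 10.27
tool_pos: [0.5405, -0.1697, 0.0569]
tool_rot: [-0.0, 0.167, 0.986, -0.0]
ft_force: [-0.8, 1.3, 0.3]
grip_width: 0.0161
grasp_force: 0.5
clock: 10.43
tool_pos: [0.5403, -0.1705, 0.0569]
tool_rot: [0.0, 0.166, 0.986, 0.0]
ft_force: [-0.3, 1.9, 0.6]
grip_width: 0.0156
grasp_force: 1.1
```

```bash
python3 -m handwheel '[[-0.0003,-0.001,0,0,0,0],[0,0,0,0,0,0]]'
python3 -m handwheel '[[-0.0003,-0.001,0,0,0,0],[0,0,0,0,0,0]]'
```

```text
clock: 10.6
tool_pos: [0.5402, -0.1709, 0.0569]
tool_rot: [0.0, 0.166, 0.986, 0.001]
ft_force: [0.7, 6.4, -0.3]
grip_width: 0.0159
grasp_force: 3.1
clock: 10.77
tool_pos: [0.5401, -0.1712, 0.0569]
tool_rot: [0.0, 0.166, 0.986, 0.001]
ft_force: [1.2, 10.1, 0.3]
grip_width: 0.016
grasp_force: 5.0
```

The force climbs to 10 N with almost no motion: the clip is at its stop. Releasing, lifting and checking.

```bash
python3 -m handwheel '[[0.0009,0.003,0,0,0,0],[0,0,0,0,0,0],[0,0,0.02,0,0,0],[0,0,0.03,0,0,0],[0,0,0.03,0,0,0]]' 0.022
python3 -m handwheel '[[0.02,-0.006,0.03,0,0,0],[0.025,-0.008,0.02,0,0,0],[0.025,-0.008,0,0,0,0],[0,0,0,0,0,0],[0,0,0,0,0,0]]'
python3 look.py w9
```

```text
clock: 11.18
tool_pos: [0.5399, -0.1698, 0.1373]
tool_rot: [-0.001, 0.166, 0.986, 0.0]
ft_force: [0.1, -0.0, 0.4]
grip_width: 0.0224
grasp_force: 0.0
clock: 11.6
tool_pos: [0.6109, -0.1922, 0.1865]
tool_rot: [-0.0, 0.167, 0.986, -0.0]
ft_force: [-0.0, 0.3, -1.3]
grip_width: 0.0223
grasp_force: 0.0
[ 0.61087694 -0.19217071  0.18654823] 0.1000868453017437 -18.568040907129394 [-0.   0.3 -1.3]
([324.0, 171.7], [17.3, 18.3], 228.5) 0.026 [ 0.5686 -0.177 ] off nest mm [ 52.6 -16.7]
([324.0, 171.7], [17.3, 18.3], 228.5) 0.021 [ 0.569  -0.1771] off nest mm [ 53.  -16.8]
([323.3, 95.7], [48.5, 53.0], 1697.0) 0.026 [ 0.5161 -0.1594] off nest mm [0.1 0.9]
([323.3, 95.7], [48.5, 53.0], 1697.0) 0.021 [ 0.5156 -0.1592] off nest mm [-0.4  1.1]
```

View pics/w9.png

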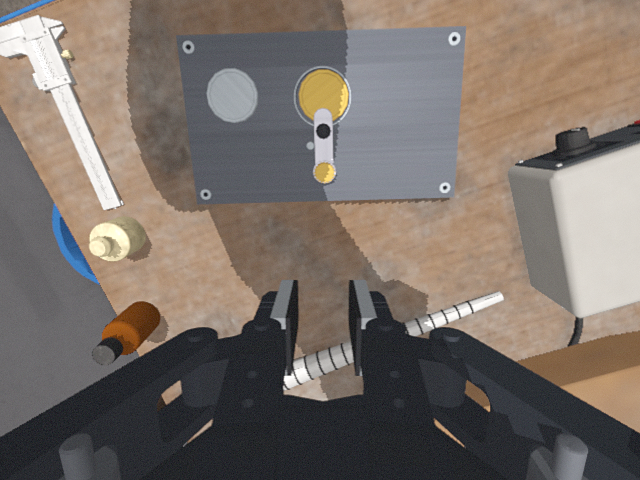

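The clip points from the nut (324,172) to the nest along fixture -x, against the dowel at (310,146). The brass lies in the nest at (323,96), about 1 mm off centre, and the robot is clear of everything.

```bash
python3 -c "
from workcell import robot
print(robot.close_job())"
```

```text
the job is handed in; nothing more can be done
None
```

The job is handed in: the brass blank lies flat in the nest, about 1 mm off centre by camera, the clip is closed against its stop, and the robot was clear of everything at 11.7 s; the hand-in call returned no verdict.

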